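Bring the sample tube round to the reader and scan it

TASK

Turn the four-armed sample carousel by pushing on one of its arms with a fingertip until the tall tube stands squarely in front of the reader's window, within its width. Then, and not before, press the button on top of the reader fully down and let it come up again. Lift nothing, do not touch the two tubes in the carousel, and leave the rack, bottle and tape roll where they are.

Things in the scene. Friction and masses are not known exactly. Their poses are not given: they have to be found in the camera images.
- carousel: Sample carousel, fixed: a grey disc 240 mm across, top 16 mm above the table, with a four-armed rotor over it and a reader at its rim. Origin: on the rotor's upright axis, at table level; x axis from the axis to the reader, z up.
- hub (a point): Top of the rotor's aluminium hub (48 mm across, 70 mm above the table), on the axis. Four level aluminium arms at right angles, each a flat-sided bar 12 mm wide, to 86 mm from the axis, 35 to 60 mm above the table, clear air below. Each ends in a white cup 28 mm across, centred 100 mm out, 26 to 66 mm above the table. Two neighbouring cups hold a tube each, two are empty.
- rotor (a joint): Rotor angle, rad: the tall tube lies this far counterclockwise (from above) of the direction from hub to window. 0 and 6.283 (a full turn) both put it at the window; either will do. Stops at -0.7 and 6.98. Starts between 0.9 and 5.38; turns against a light friction (0.12 N m) and stays where it is left.
- tall_tube_top (a point): Middle of the top of the cap of the tall tube (16 mm across, 100 mm long, cap 18 mm across, top 129 mm above the table), which stands loose in its cup 100 mm from the axis. Not to be touched.
- tall_tube (a joint): How far the tall tube is lifted out of its cup, m; 0 when seated, as it must remain.
- short_tube_top (a point): Middle of the top of the cap of the short tube (16 mm across, 55 mm long, cap 18 mm across, top 84 mm above the table), in the cup a quarter turn counterclockwise of the tall tube. Not to be touched.
- short_tube (a joint): How far the short tube is lifted out of its cup, m; 0 when seated, as it must remain.
- window (a point): The point where the tall tube's axis belongs: 100 mm from the carousel's axis, 56 mm above the table, in front of the middle of the reader's window (dark, 34 mm wide, between two white cheeks). The reader is a white block at the carousel's rim, fixed, 74 mm wide and 54 mm deep (133 to 187 mm from the axis), its top 85 mm above the table, with the button on top.
- scan_button_top (a point): Middle of the top of the round black button (30 mm across) on the reader's top, 160 mm from the carousel's axis, pressed straight down.
- scan_button (a joint): Travel of the button, m: 0 up, 0.006 fully down. A spring brings it up again; fully down takes about 4 N. Counts as pressed beyond 0.0045.
- tube_rack: Bystander: white rack, 75 x 125 mm, full of tubes 110 mm tall in all; origin under its middle. Loose.
- rinse_bottle: Bystander: white bottle, 52 mm across, 130 mm tall; origin under its middle. Loose.
- tape_roll: Bystander: roll of paper tape lying flat, 64 mm across, 25 mm high; origin under its middle. Loose.

How it is judged:
By the outcome, as a careful person would: the job done as asked, in the order asked, and still so for the second after the job is handed in, with the robot touching nothing.
It also fails if it takes over 58 s, if anything falls off the work surface, if the arm or the gripper's body presses on something with over 40 N, if the wrist force passes 120 N, or if a joint passes its speed limit or range.

ROBOT

A 7-joint arm with a two-finger parallel gripper is mounted at the origin on the work surface. World frame = base frame: x ahead of the robot, y to its left, z up, the work surface at z = 0. Lengths are in m, angles in rad, forces in N, time in s.
With the tool pointing down it reaches from about 0.4 to 0.85 m from the base axis. Payload 4.4 kg.
Tool frame: the origin (TCP) lies midway between the tips of the shut fingers; the grasp point (between the pads) lies manip.hold_point_z behind it (manip.hold_point_z is the distance from the TCP to the grasp point, in m); z points along the fingers, y is the line along which they close (so a half turn about z gives the same grasp; the last joint's range is limited). The gripper opens to 94 mm and grips with 3 to 60 N. Pads are 16 mm wide; open, the fingers measure 119 mm over their backs; the gripper's body (75 mm by 177 mm) begins 78 mm behind the grasp point.
Start: joints at [-1.297, 0.628, 0.038, 1.517, -0.027, 0.996, -0.02], TCP at [0.217, 0.613, 0.205] pointing down, gripper open.
Joint ranges: [-3.06, 3.06], [-0.37, 2.12], [-1.25, 1.32], [0.18, 2.47], [-1.1, 4.24], [0.23, 1.98], [-2.94, 2.94]. Speed limits (rad/s): [2.57, 2.57, 3.14, 3.14, 3.14, 3.14, 3.14].

INTERFACE

Orientations are given as a unit quaternion [x, y, z, w].
In Python, from workcell import manip gives the robot as it stands.
- The arm moves only by the tool apply_moves, never from a script. Its argument "steps" is a list of rows, each an object with "offset": the shift along the tool's x, y, z scaled (see below), a list of three; "spin": the turn about the tool's z scaled (see below). In form: [{"offset": [x, y, z], "spin": spin}, ...]. A call has 1 to 8 rows; each row is the pose to reach, as a shift and turn from the pose commanded when the call began, along the tool's axes at that moment; what a row does not reach only later rows make up. The controller multiplies each number of a shift by 0.3 m and each number of a turn by pi/4 rad. A row lasts 1/12 s, in which the tool goes at most 41.7 mm and 7.16 degrees, less where a joint would pass 70% of its speed; a pose out of reach is approached as far as the arm can. A call with a number of a shift or a turn outside -1 to 1 is refused whole. A call with a gripper value outside its range is refused whole. "fingers" is the closure, from 0 (fully open) to 1 (shut), set as the call begins (left out, the last holds). The fingers move at their own pace and stop on an object; the grip force is fixed at half the most. Time passes only in rows, so rows that repeat a pose let the fingers close. It gives the time, the measured TCP pose, the force, the opening and the grip force at its end, in the units of the state.
- manip.sense(): the state, without advancing time (a new reading comes with each control period).
- manip.grab_frame(name): name is "scene" or "top" or "wrist"; returns the picture (480x640x3 uint8, red, green, blue); there is no depth.
- manip.camera_info(name): a dict with "camera_matrix" (3x3 intrinsics, pixels), "R" (3x3) and "t" (3): a world point X has camera coordinates R X + t; the wrist camera has in their place "T_tool_cam" (4x4, takes a point from camera to tool coordinates, whose origin is the TCP and whose axes are the flange's). Camera axes: x right, y down, z forward; pixel columns grow to the right and rows downward; lengths in m; the calibration is good to about 2 mm. A picture is of the moment at which its call begins: read the wrist's pose just before it. camera_info takes no time and is no camera call.
- manip.sign_off(): hands the job in; it is judged then, once.
Trained networks look in the newest picture that a camera, given by its name, has taken for a name from the list of things; names that differ only in an ending like _2 or _b are one class to them, and where a whole thing is asked for, a point or a joint stands for the part that bears it (a point fixed in the world has none). Each returns a list of dicts, best first, with "confidence" (0 to 1); they miss things now and then, are a little off and sometimes report something else, mostly with a low value. They report only what shows in the picture. A call takes as long as a camera call.
- manip.boxes_of(query, camera): "xyz" ([x, y, z] in m, in the coordinates of the camera as it stood for that picture, good to about 4 mm: the middle of the surface that is visible of it).
The state is a dict: "time": time; "joint_pos": joint angles; "qd": joint speeds; "joint_torque": joint torques, N m; "tcp_pos": TCP position; "eef_rot": TCP orientation; "force": force on the tool from outside, world axes, zero at the start; "moment": the same for the moment, N m; "grip_width": finger opening in m; "grip_force": force on a finger pad.
Only numpy, scipy, OpenCV 4.12 (cv2) and the standard library are available. Lean on these libraries where they do the work, as an engineer would, in place of code of your own. Each camera call takes 0.05 s, during which the arm holds its last target. There are 200 camera calls.

## Working session

There is one attempt and no reset: what is moved stays moved. The work goes in short steps, Python scripts to look and compute and a tool call to move; the robot and the scene stay as the last step left them, time stands still between calls to the robot, and variables do not carry over. Pictures are saved under pics/ and viewed, at most 10 in all, crops included, and the job is handed in when it is done.

Besides the shell and the picture viewer there is one more tool, called after "Emit:" by a JSON object that holds its "api" and its "payload". apply_moves: Moves the arm, as the interface text tells. Shifts and turns lie within -1 to 1; 1 stands for 0.3 m of shift or pi/4 rad of turn. Its arguments: {"type":"object","properties":{"steps":{"type":"array","items":{"type":"object","properties":{"offset":{"type":"array","items":{"type":"number","minimum":-1,"maximum":1}},"spin":{"type":"number","minimum":-1,"maximum":1}}}},"fingers":{"type":"number"}},"required":["steps"]}

```bash
mkdir -p pics
cat > h.py <<'E'
from workcell import manip
import numpy as np, cv2
def world(cam, p):
    c=manip.camera_info(cam); R=np.array(c["R"]);t=np.array(c["t"])
    return R.T@(np.array(p)-t)
def ray(cam,uv,z):
    c=manip.camera_info(cam); R=np.array(c["R"]);t=np.array(c["t"]);K=np.array(c["camera_matrix"])
    d=R.T@np.linalg.inv(K)@np.array([uv[0],uv[1],1.]); o=-R.T@t
    return o+d*(z-o[2])/d[2]
def proj(cam,X):
    c=manip.camera_info(cam);x=np.array(c["camera_matrix"])@(np.array(c["R"])@np.array(X)+np.array(c["t"]));return x[:2]/x[2]
def snap(cam,name):
    im=np.array(manip.grab_frame(cam)); cv2.imwrite(f"pics/{name}.png",im[:,:,::-1]); return im
E
python3 - <<'E'
from h import *
np.set_printoptions(precision=4,suppress=True)
for cam in("top","scene"):
    snap(cam,cam+"0")
    for q in ["carousel","hub","tall_tube_top","short_tube_top","window","scan_button_top","tube_rack","rinse_bottle","tape_roll"]:
        for d in manip.boxes_of(q,cam)[:2]: print(cam,q,round(d["confidence"],2),world(cam,d["xyz"]))
s=manip.sense();print(s)
print(manip.hold_point_z)
E
```

```text
top carousel 0.65 [ 0.5361 -0.0555  0.015 ]
top hub 0.57 [ 0.5367 -0.0552  0.0154]
top tall_tube_top 0.55 [ 0.4286 -0.0461  0.1257]
top short_tube_top 0.59 [ 0.4996 -0.1646  0.0868]
top window 0.79 [ 0.5374 -0.0567  0.0178]
top scan_button_top 0.67 [0.6262 0.0584 0.108 ]
top tube_rack 0.93 [0.4454 0.3352 0.0616]
top rinse_bottle 0.68 [ 0.4599 -0.3589  0.0863]
top tape_roll 0.86 [0.6203 0.2979 0.0267]
top tape_roll 0.22 [ 0.5346 -0.0576  0.0212]
scene carousel 0.85 [ 0.556  -0.0503  0.0128]
scene hub 0.76 [ 0.5623 -0.0548  0.015 ]
scene tall_tube_top 0.44 [ 0.4356 -0.0439  0.1103]
scene tall_tube_top 0.19 [0.4741 0.3375 0.0603]
scene window 0.72 [ 0.4381 -0.0408  0.1072]
scene window 0.71 [ 0.5582 -0.0523  0.0137]
scene scan_button_top 0.63 [0.6298 0.057  0.1035]
scene tube_rack 0.59 [0.4743 0.3374 0.0591]
scene tube_rack 0.27 [ 0.5595 -0.0526  0.0166]
scene rinse_bottle 0.87 [ 0.4825 -0.3628  0.0825]
scene rinse_bottle 0.55 [ 0.5348 -0.0694  0.0581]
scene tape_roll 0.8 [0.6228 0.299  0.0274]
scene tape_roll 0.21 [ 0.439  -0.0462  0.1066]
{'time': 1.0, 'joint_pos': array([-1.2968,  0.6284,  0.0385,  1.5174, -0.027 ,  0.9963, -0.02  ]), 'qd': array([ 0.0005, -0.0004,  0.0005,  0.0019, -0.001 ,  0.0013,  0.0002]), 'joint_torque': array([  0.0002, -54.9598,   1.1433, -18.6951,  -0.0523,   0.0158,
         0.    ]), 'tcp_pos': array([0.2166, 0.6129, 0.2055]), 'eef_rot': array([ 0.1691,  0.9856,  0.    , -0.    ]), 'force': array([-0.1844, -0.4527, -0.3662]), 'moment': array([-0.0637, -0.0114,  0.0588]), 'grip_force': 0.0, 'grip_width': 0.09404584924379401}
0.0188
```

View pics/top0.png

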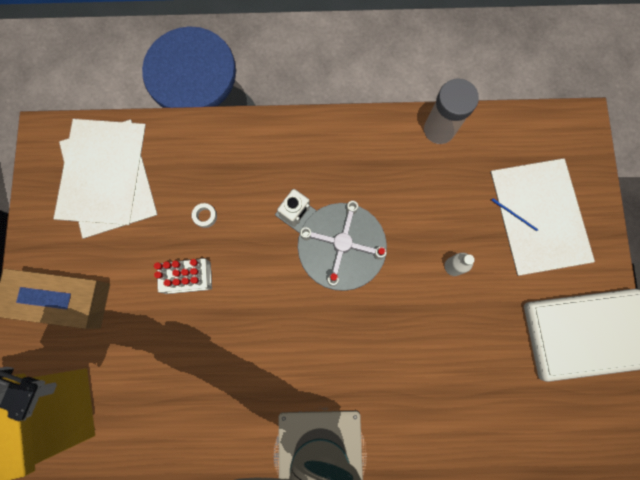

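View pics/scene0.png

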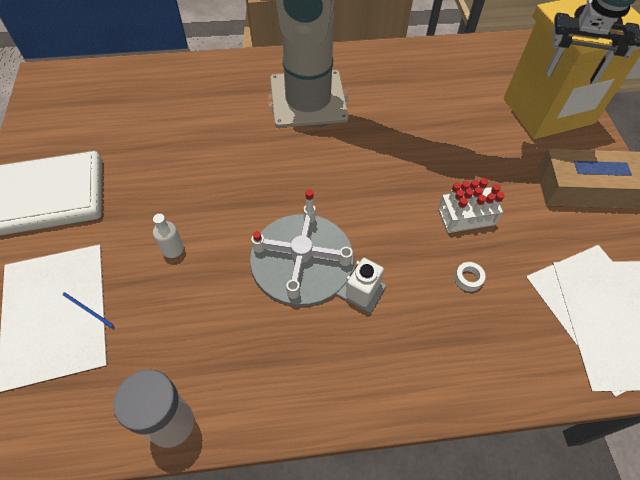

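The top view shows the hub near (343,242), the tall tube near (333,279), the short tube near (381,252), empty cups at (352,206) and (306,233), and the button at (293,203). I'll zoom in to get finer pixel positions.

Run:
```python
import cv2
im=cv2.imread("pics/top0.png")[180:300,265:425]
cv2.imwrite("pics/c1.png",cv2.resize(im,None,fx=5,fy=5,interpolation=cv2.INTER_CUBIC))
im=cv2.imread("pics/scene0.png")[180:315,240:400]
cv2.imwrite("pics/c2.png",cv2.resize(im,None,fx=4,fy=4,interpolation=cv2.INTER_CUBIC))
```

```text
(no output)
```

View pics/c1.png

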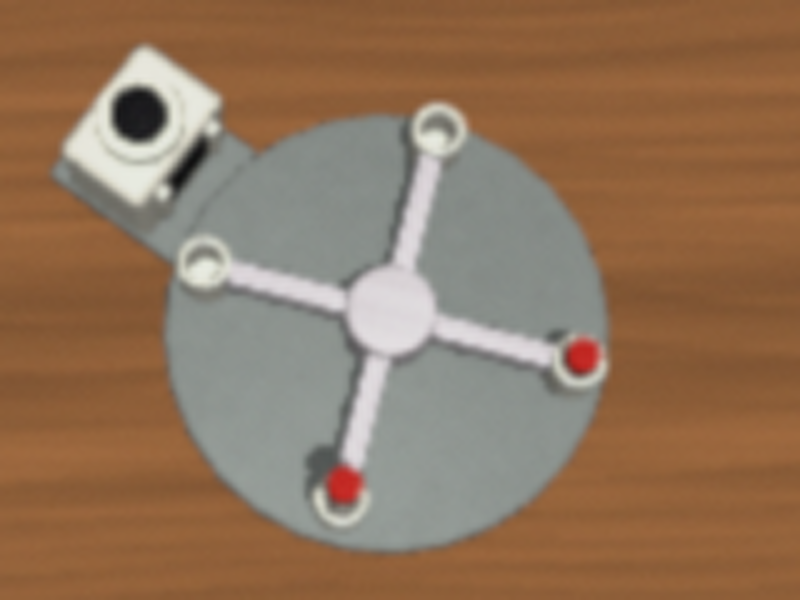

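View pics/c2.png

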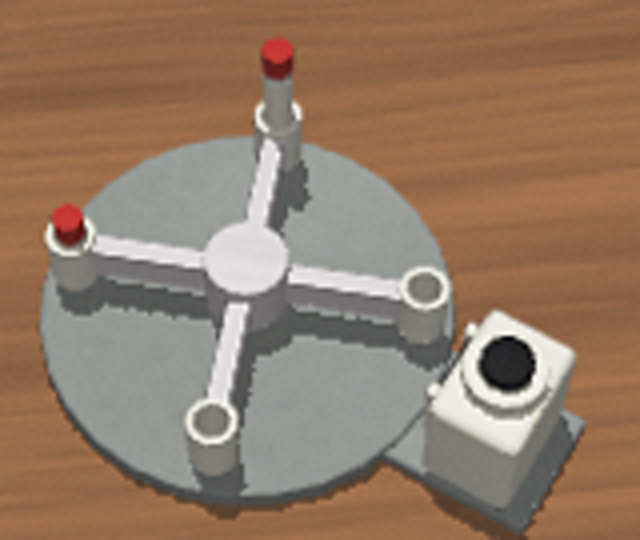

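Run:
```python
from h import *
from scipy.optimize import least_squares
np.set_printoptions(precision=4,suppress=True)
off={"top":((265,180),5),"scene":((240,180),4)}
P={"top":dict(hub=(391,310),cupA=(438,129),cupB=(203,263),tall=(345,484),short=(582,355),but=(139,114)),
"scene":dict(hub=(246,258),cupA=(212,422),cupB=(424,288),tall=(278,47),short=(68,213),but=(507,362))}
Z=dict(hub=.07,cupA=.066,cupB=.066,tall=.129,short=.084)
pix=lambda c,n:(np.array(P[c][n])+.5)/off[c][1]+np.array(off[c][0])-.5
W={}
for n in P["top"]:
    f=lambda X:np.r_[proj("top",X)-pix("top",n),proj("scene",X)-pix("scene",n)]
    X=least_squares(f,[.55,-.05,.08]).x
    print(n,"tri",X,[ray(c,pix(c,n),Z.get(n,.095)) for c in P])
    W[n]=np.mean([ray(c,pix(c,n),Z.get(n,.095)) for c in P],axis=0)
def model(p):
    x,y,a,b,zb=p
    L=lambda r,t,z:[x+r*np.cos(t),y+r*np.sin(t),z]
    return dict(hub=L(0,0,.07),but=L(.16,a,zb),tall=L(.1,a+b,.129),short=L(.1,a+b+np.pi/2,.084),cupA=L(.1,a+b+np.pi,.066),cupB=L(.1,a+b-np.pi/2,.066))
def f(p):
    m=model(p); return np.concatenate([proj(c,m[n])-pix(c,n) for c in P for n in m])
r=least_squares(f,[.54,-.055,.95,2.,.095]);print(r.x,np.abs(r.fun).max(),r.fun.round(1))
for k,v in model(r.x).items(): print(k,np.array(v))
```

```text
hub tri [ 0.5269 -0.0703  0.0683] [array([ 0.5265, -0.0708,  0.07  ]), array([ 0.528, -0.07 ,  0.07 ])]
cupA tri [ 0.6234 -0.0982  0.0647] [array([ 0.6229, -0.0987,  0.066 ]), array([ 0.6241, -0.0978,  0.066 ])]
cupB tri [0.5547 0.0256 0.0642] [array([0.5542, 0.0252, 0.066 ]), array([0.5557, 0.0256, 0.066 ])]
tall tri [ 0.4308 -0.042   0.1307] [array([ 0.4309, -0.0429,  0.129 ]), array([ 0.4296, -0.0412,  0.129 ])]
short tri [ 0.4981 -0.1651  0.0863] [array([ 0.4985, -0.1655,  0.084 ]), array([ 0.4967, -0.1651,  0.084 ])]
but tri [0.6246 0.0562 0.1018] [array([0.6264, 0.0557, 0.095 ]), array([0.6212, 0.058 , 0.095 ])]
[ 0.5267 -0.0701  0.911   1.9432  0.1018] 0.6963345072962 [-0.3 -0.1 -0.4 -0.1 -0.5  0.   0.2  0.1 -0.1  0.1 -0.2 -0.3 -0.1 -0.5
 -0.2  0.1 -0.2  0.5 -0.3  0.7 -0.4 -0.6  0.  -0.3]
hub [ 0.5267 -0.0701  0.07  ]
but [0.6248 0.0563 0.1018]
tall [ 0.4308 -0.0417  0.129 ]
short [ 0.4984 -0.166   0.084 ]
cupA [ 0.6226 -0.0984  0.066 ]
cupB [0.5551 0.0258 0.066 ]
```

The model fits both views to under 0.7 px: hub at (0.527, -0.070), window direction 52°, and rotor at 1.94 rad. I'll push the empty arm opposite the tall tube clockwise. First, the transit above everything.

```bash
cat >> h.py <<'E'
from scipy.spatial.transform import Rotation as Ro
C=np.array([.5267,-.0701]); A=.911
def rows(T,base=None):
    s=manip.sense(); R=Ro.from_quat(s["eef_rot"]).as_matrix()
    b=s["tcp_pos"] if base is None else np.array(base)
    for X in T: print((R.T@(np.array(X)-b)/.3).round(3).tolist())
def pushpt(theta,gap,z,rho=.058):
    s=manip.sense(); R=Ro.from_quat(s["eef_rot"]).as_matrix()
    u=np.array([np.cos(theta),np.sin(theta)]);n=np.array([-u[1],u[0]])
    h=.008*abs(n@R[:2,0])+.0125*abs(n@R[:2,1])
    return np.r_[C+rho*u+(.006+h+gap)*n,z]
E
python3 - <<'E'
from h import *
np.set_printoptions(precision=4,suppress=True)
print(np.array(manip.camera_info("wrist")["T_tool_cam"]))
th=A+1.943+np.pi
X=pushpt(th,.015,.205);print(X)
rows([X])
E
```

```text
[[ 0.0002 -0.967  -0.2548  0.0744]
 [ 1.      0.0002  0.0002  0.0002]
 [-0.0001 -0.2548  0.967  -0.1802]
 [ 0.      0.      0.      1.    ]]
[ 0.5919 -0.054   0.205 ]
[-1.92, -1.679, 0.002]
```

Emit:
{"api": "apply_moves", "payload": {"steps": [{"offset":[-0.64,-0.56,0],"spin":0},{"offset":[-0.64,-0.56,0],"spin":0},{"offset":[-0.64,-0.56,0],"spin":0},{"offset":[-0.64,-0.56,0],"spin":0},{"offset":[-0.64,-0.56,0],"spin":0},{"offset":[-0.64,-0.56,0],"spin":0},{"offset":[-0.64,-0.56,0],"spin":0},{"offset":[-0.64,-0.56,0],"spin":0}], "fingers": 1}}

```text
time: 1.67
tcp_pos: [0.3438, 0.3875, 0.2059]
eef_rot: [0.172, 0.985, -0.0, 0.001]
force: [-0.2, 0.9, 0.1]
grip_width: 0.0441
grip_force: 0.0
```

Emit:
{"api": "apply_moves", "payload": {"steps": [{"offset":[-0.64,-0.56,0],"spin":0},{"offset":[-0.64,-0.56,0],"spin":0},{"offset":[-0.64,-0.56,0],"spin":0},{"offset":[-0.64,-0.56,0],"spin":0},{"offset":[-0.64,-0.56,0],"spin":0},{"offset":[-0.64,-0.56,0],"spin":0},{"offset":[-0.64,-0.56,0],"spin":0},{"offset":[-0.64,-0.56,0],"spin":0}]}}

```text
time: 2.33
tcp_pos: [0.4682, 0.1669, 0.2055]
eef_rot: [0.171, 0.985, 0.0, 0.0]
force: [-0.8, 0.3, -0.2]
grip_width: 0.0006
grip_force: 0.0
```

Emit:
{"api": "apply_moves", "payload": {"steps": [{"offset":[-0.64,-0.56,0],"spin":0},{"offset":[-0.64,-0.56,0],"spin":0},{"offset":[-0.64,-0.56,0],"spin":0},{"offset":[-0.64,-0.56,0],"spin":0},{"offset":[-0.64,-0.56,0],"spin":0},{"offset":[-0.64,-0.56,0],"spin":0},{"offset":[-0.64,-0.56,0],"spin":0},{"offset":[-0.64,-0.56,0],"spin":0}]}}

```text
time: 3.0
tcp_pos: [0.593, -0.0543, 0.205]
eef_rot: [0.17, 0.985, 0.0, 0.0]
force: [0.4, 0.0, -0.7]
grip_width: 0.0006
grip_force: 0.0
```

Run:
```python
from h import *
s=manip.sense();print({k:s[k] for k in("time","joint_pos","tcp_pos","eef_rot","force","grip_width")})
rows([pushpt(A+1.943+np.pi,.015,.048)])
snap("scene","s1")
```

```text
{'time': 3.0, 'joint_pos': array([-0.01196144,  0.55009802,  0.08814298,  1.67858115, -0.05832714,
        0.91500593,  1.32832226]), 'tcp_pos': array([ 0.59302039, -0.0542842 ,  0.20495071]), 'eef_rot': array([1.69811321e-01, 9.85476562e-01, 1.15806603e-04, 2.19688409e-04]), 'force': array([ 0.36451822,  0.03247538, -0.74791815]), 'grip_width': 0.0006170244928011645}
[0.004, -0.001, 0.523]
```

View pics/s1.png

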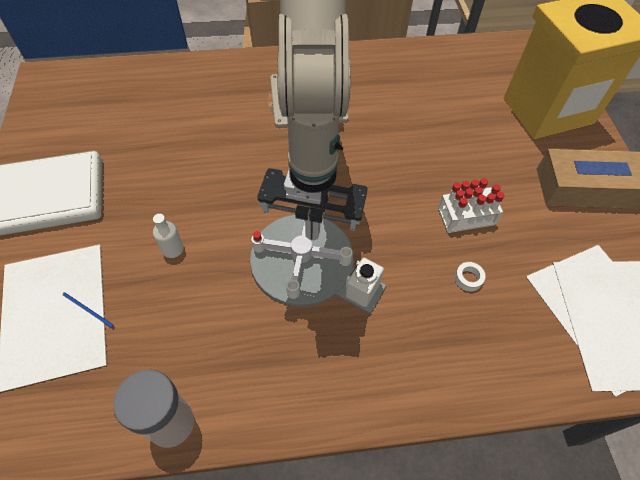

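The hand hangs over the free sector between the two empty arms and nothing else is disturbed. Descending now.

Emit:
{"api": "apply_moves", "payload": {"steps": [{"offset":[0.003,0,0.1],"spin":0},{"offset":[0.003,0,0.2],"spin":0},{"offset":[0.003,0,0.3],"spin":0},{"offset":[0.003,0,0.4],"spin":0},{"offset":[0.003,0,0.48],"spin":0},{"offset":[0.003,0,0.523],"spin":0},{"offset":[0.003,0,0.523],"spin":0}]}}

```text
time: 3.63
tcp_pos: [0.5879, -0.0487, 0.0456]
eef_rot: [0.166, 0.986, 0.001, -0.004]
force: [0.2, 0.0, 0.7]
grip_width: 0.0004
grip_force: 0.0
```

Run:
```python
from h import *
print(manip.sense()["tcp_pos"],manip.sense()["force"])
p0=None
for q in [np.linspace(1.943,1.40,8),np.linspace(1.33,.75,8),np.linspace(.68,.15,8)]:
    rows([pushpt(A+r+np.pi,.015 if r>1.94 else (.006 if r>1.85 else 0),.048) for r in q],p0); p0=pushpt(A+q[-1]+np.pi,0,.048); print(p0)
```

```text
[ 0.58787965 -0.04868722  0.04558977] [0.18183645 0.03243858 0.67454392]
[-0.019, -0.013, -0.008]
[-0.027, -0.058, -0.008]
[-0.03, -0.091, -0.008]
[-0.033, -0.105, -0.008]
[-0.035, -0.12, -0.008]
[-0.036, -0.135, -0.008]
[-0.035, -0.15, -0.008]
[-0.034, -0.165, -0.008]
[ 0.58117545 -0.09889422  0.048     ]
[0.003, -0.014, 0.0]
[0.007, -0.031, 0.0]
[0.013, -0.047, 0.0]
[0.021, -0.063, 0.0]
[0.03, -0.078, 0.0]
[0.041, -0.093, 0.0]
[0.054, -0.107, 0.0]
[0.067, -0.12, 0.0]
[ 0.55028947 -0.12620312  0.048     ]
[0.013, -0.01, 0.0]
[0.028, -0.019, 0.0]
[0.043, -0.028, 0.0]
[0.06, -0.034, 0.0]
[0.077, -0.04, 0.001]
[0.093, -0.044, 0.001]
[0.104, -0.047, 0.001]
[0.117, -0.049, 0.001]
[ 0.51241148 -0.12856087  0.048     ]
```

Emit:
{"api": "apply_moves", "payload": {"steps": [{"offset":[0,0,0],"spin":0},{"offset":[-0.008,-0.045,0],"spin":0},{"offset":[-0.011,-0.078,0],"spin":0},{"offset":[-0.014,-0.092,0],"spin":0},{"offset":[-0.016,-0.107,0],"spin":0},{"offset":[-0.017,-0.122,0],"spin":0},{"offset":[-0.016,-0.137,0],"spin":0},{"offset":[-0.015,-0.152,0],"spin":0}]}}

```text
time: 4.3
tcp_pos: [0.5801, -0.0986, 0.0488]
eef_rot: [0.169, 0.986, 0.0, 0.0]
force: [0.8, 2.2, 0.7]
grip_width: 0.0003
grip_force: 1.3
```

Run:
```python
from h import *
from h import manip
im=snap("top","t2");snap("scene","s2")
a=cv2.imread("pics/s2.png")[150:315,220:400];cv2.imwrite("pics/c3.png",cv2.resize(a,None,fx=3,fy=3,interpolation=cv2.INTER_CUBIC))
s=manip.sense();print(s["time"],s["tcp_pos"],s["force"])
```

```text
4.4 [ 0.57955781 -0.10015123  0.04864627] [0.48345714 1.13198401 1.21483348]
```

View pics/c3.png

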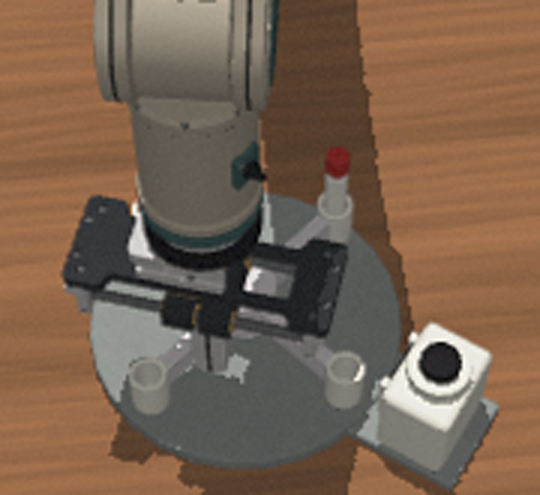

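The finger is turning the rotor: the tall tube has moved clockwise, its cap now near (338,162) in the crop. Continuing.

Emit:
{"api": "apply_moves", "payload": {"steps": [{"offset":[0.003,-0.014,0],"spin":0},{"offset":[0.007,-0.031,0],"spin":0},{"offset":[0.013,-0.047,0],"spin":0},{"offset":[0.021,-0.063,0],"spin":0},{"offset":[0.03,-0.078,0],"spin":0},{"offset":[0.041,-0.093,0],"spin":0},{"offset":[0.054,-0.107,0],"spin":0},{"offset":[0.067,-0.12,0],"spin":0}]}}

```text
time: 5.07
tcp_pos: [0.5486, -0.1265, 0.0487]
eef_rot: [0.169, 0.986, -0.0, 0.0]
force: [1.5, 0.8, -0.1]
grip_width: -0.0
grip_force: 1.1
```

Emit:
{"api": "apply_moves", "payload": {"steps": [{"offset":[0.013,-0.01,0],"spin":0},{"offset":[0.028,-0.019,0],"spin":0},{"offset":[0.043,-0.028,0],"spin":0},{"offset":[0.06,-0.034,0],"spin":0},{"offset":[0.077,-0.04,0],"spin":0},{"offset":[0.093,-0.044,0],"spin":0},{"offset":[0.104,-0.047,0],"spin":0},{"offset":[0.117,-0.049,0],"spin":0}]}}

```text
time: 5.73
tcp_pos: [0.5113, -0.1282, 0.0487]
eef_rot: [0.169, 0.986, -0.0, 0.001]
force: [4.0, -0.2, -0.8]
grip_width: 0.0003
grip_force: 1.5
```

```bash
cat >> h.py <<'E'
def rotor():
    """tall cap angle from red blobs in both fixed cameras"""
    for cam in("scene","top"):
        im=cv2.cvtColor(np.array(manip.grab_frame(cam)),cv2.COLOR_RGB2HSV)
        m=(((im[...,0]<8)|(im[...,0]>172))&(im[...,1]>150)&(im[...,2]>70)).astype(np.uint8)
        n,_,st,ce=cv2.connectedComponentsWithStats(m)
        for i in range(1,n):
            X=ray(cam,ce[i],.125 if cam=="scene" else .129)[:2]-C
            Y=ray(cam,ce[i],.080 if cam=="scene" else .084)[:2]-C
            if st[i,4]>4 and np.hypot(*X)<.16:
                f=lambda v:(round(np.hypot(*v),4),round(np.angle(np.exp(1j*(np.arctan2(v[1],v[0])-A))),3))
                print(cam,st[i,4],ce[i].round(1),"as tall r,ang",f(X),"as short",f(Y))
E
python3 - <<'E'
from h import *
rotor()
s=manip.sense();print(s["time"],s["tcp_pos"],s["force"])
snap("scene","s3")
a=cv2.imread("pics/s3.png")[150:315,220:400];cv2.imwrite("pics/c4.png",cv2.resize(a,None,fx=3,fy=3,interpolation=cv2.INTER_CUBIC))
E
```

```text
scene 58 [321.2 208.8] as tall r,ang (np.float64(0.0708), np.float64(1.445)) as short (np.float64(0.098), np.float64(1.638))
scene 65 [343.3 249.6] as tall r,ang (np.float64(0.1009), np.float64(0.058)) as short (np.float64(0.0948), np.float64(0.323))
top 33 [309.6 215.2] as tall r,ang (np.float64(0.0993), np.float64(0.057)) as short (np.float64(0.1069), np.float64(-0.027))
top 26 [321.  273.5] as tall r,ang (np.float64(0.1051), np.float64(1.655)) as short (np.float64(0.1005), np.float64(1.627))
5.8333 [ 0.50974877 -0.12798423  0.04854826] [1.61973914 0.07127157 0.69439661]
```

View pics/c4.png

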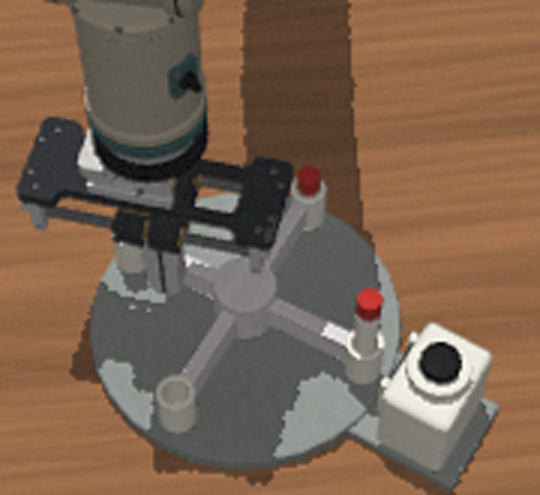

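The tall tube is at about +0.057 rad, nearly at the window, and both cameras agree. It needs another 3.3 mm of push.

Emit:
{"api": "apply_moves", "payload": {"steps": [{"offset":[0.003,0.001,0],"spin":0},{"offset":[0.006,0.002,0],"spin":0},{"offset":[0.009,0.0025,0],"spin":0},{"offset":[0.0105,0.003,0],"spin":0},{"offset":[0.0105,0.003,0],"spin":0},{"offset":[0.0105,0.003,0],"spin":0}]}}

```text
time: 6.38
tcp_pos: [0.5079, -0.1265, 0.0485]
eef_rot: [0.169, 0.986, -0.0, -0.0]
force: [0.9, -3.8, 0.3]
grip_width: 0.0006
grip_force: 1.3
```

Run:
```python
from h import *
rotor()
s=manip.sense();print(s["time"],s["tcp_pos"],s["force"])
```

```text
scene 62 [324.2 210.2] as tall r,ang (np.float64(0.0725), np.float64(1.344)) as short (np.float64(0.0982), np.float64(1.558))
scene 69 [341.6 252.4] as tall r,ang (np.float64(0.101), np.float64(-0.02)) as short (np.float64(0.0928), np.float64(0.238))
top 36 [311.  213.8] as tall r,ang (np.float64(0.0987), np.float64(0.008)) as short (np.float64(0.1066), np.float64(-0.075))
top 25 [319.6 272.4] as tall r,ang (np.float64(0.1048), np.float64(1.613)) as short (np.float64(0.1003), np.float64(1.582))
6.4833 [ 0.50800067 -0.1263249   0.04849706] [ 1.02534028 -3.13709399  0.6559272 ]
```

Averaging the four readings gives about 0.00 rad. I'll back the finger off and then lift.

Emit:
{"api": "apply_moves", "payload": {"steps": [{"offset":[-0.025,-0.007,0],"spin":0},{"offset":[-0.05,-0.014,0],"spin":0},{"offset":[-0.05,-0.014,0],"spin":0},{"offset":[-0.05,-0.014,-0.12],"spin":0},{"offset":[-0.05,-0.014,-0.25],"spin":0},{"offset":[-0.05,-0.014,-0.38],"spin":0},{"offset":[-0.05,-0.014,-0.5],"spin":0},{"offset":[-0.05,-0.014,-0.5],"spin":0}]}}

```text
time: 7.15
tcp_pos: [0.5252, -0.1356, 0.2051]
eef_rot: [0.169, 0.986, 0.0, 0.006]
force: [0.5, -1.0, -0.7]
grip_width: 0.0007
grip_force: 0.0
```

Run:
```python
from h import *
rotor()
s=manip.sense();print(s["time"],s["tcp_pos"],s["force"])
rows([[.6248,.0563,s["tcp_pos"][2]]])
```

```text
scene 61 [324.1 210.3] as tall r,ang (np.float64(0.0723), np.float64(1.343)) as short (np.float64(0.098), np.float64(1.558))
scene 65 [341.7 252.5] as tall r,ang (np.float64(0.1012), np.float64(-0.019)) as short (np.float64(0.093), np.float64(0.238))
top 36 [311.  213.8] as tall r,ang (np.float64(0.0987), np.float64(0.008)) as short (np.float64(0.1066), np.float64(-0.075))
top 25 [319.6 272.4] as tall r,ang (np.float64(0.1048), np.float64(1.613)) as short (np.float64(0.1003), np.float64(1.582))
7.25 [ 0.52175962 -0.13471169  0.19980068] [ 0.29549824  0.24217674 -0.26694353]
[-0.112, 0.715, 0.001]
```

Emit:
{"api": "apply_moves", "payload": {"steps": [{"offset":[-0.112,0.715,0],"spin":0},{"offset":[-0.112,0.715,0],"spin":0},{"offset":[-0.112,0.715,0],"spin":0},{"offset":[-0.112,0.715,0],"spin":0},{"offset":[-0.112,0.715,0],"spin":0},{"offset":[-0.112,0.715,0],"spin":0},{"offset":[-0.112,0.715,0],"spin":0},{"offset":[-0.112,0.715,0],"spin":0}]}}

```text
time: 7.92
tcp_pos: [0.6226, 0.0556, 0.1964]
eef_rot: [0.169, 0.986, -0.001, -0.002]
force: [0.6, -1.1, 0.1]
grip_width: 0.0008
grip_force: 0.0
```

Run:
```python
from h import *
snap("scene","s5")
s=manip.sense();print(s["time"],s["tcp_pos"],s["force"])
rows([[.6248,.0563,.112]])
a=cv2.imread("pics/s5.png")[150:315,250:430];cv2.imwrite("pics/c5.png",cv2.resize(a,None,fx=3,fy=3,interpolation=cv2.INTER_CUBIC))
```

```text
7.9667 [0.62261414 0.05399063 0.1969262 ] [ 0.03379182  0.40059649 -0.32969621]
[-0.005, 0.011, 0.283]
```

View pics/c5.png

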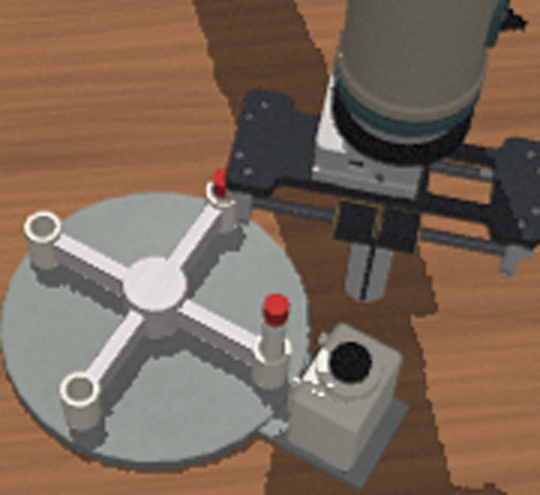

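The arm points squarely at the reader, both tubes are seated, and the shut fingertips hang over the button. Descending to just above it.

Emit:
{"api": "apply_moves", "payload": {"steps": [{"offset":[-0.004,0.008,0.1],"spin":0},{"offset":[-0.004,0.008,0.18],"spin":0},{"offset":[-0.004,0.008,0.25],"spin":0},{"offset":[-0.004,0.008,0.29],"spin":0},{"offset":[-0.004,0.008,0.29],"spin":0},{"offset":[-0.004,0.008,0.29],"spin":0}]}}

```text
time: 8.47
tcp_pos: [0.6257, 0.0562, 0.1115]
eef_rot: [0.17, 0.985, -0.0, -0.0]
force: [0.8, 0.5, 0.2]
grip_width: 0.0003
grip_force: 0.0
```

Emit:
{"api": "apply_moves", "payload": {"steps": [{"offset":[0,0,0.008],"spin":0},{"offset":[0,0,0.016],"spin":0},{"offset":[0,0,0.024],"spin":0},{"offset":[0,0,0.03],"spin":0},{"offset":[0,0,0.03],"spin":0},{"offset":[0,0,0.03],"spin":0}]}}

```text
time: 8.97
tcp_pos: [0.6271, 0.0577, 0.1033]
eef_rot: [0.169, 0.986, 0.0, 0.001]
force: [1.5, -1.5, 2.8]
grip_width: 0.0002
grip_force: 1.5
```

Emit:
{"api": "apply_moves", "payload": {"steps": [{"offset":[0,0,0.007],"spin":0},{"offset":[0,0,0.014],"spin":0},{"offset":[0,0,0.014],"spin":0},{"offset":[0,0,0.014],"spin":0}]}}

```text
time: 9.3
tcp_pos: [0.6272, 0.0577, 0.101]
eef_rot: [0.169, 0.986, 0.0, 0.001]
force: [-2.4, -0.6, 17.5]
grip_width: 0.0001
grip_force: 8.8
```

Emit:
{"api": "apply_moves", "payload": {"steps": [{"offset":[0,0,0.005],"spin":0},{"offset":[0,0,0.01],"spin":0},{"offset":[0,0,0.01],"spin":0},{"offset":[0,0,0.01],"spin":0}]}}

```text
time: 9.63
tcp_pos: [0.6273, 0.0578, 0.1006]
eef_rot: [0.169, 0.986, 0.001, 0.002]
force: [-7.0, -2.9, 34.4]
grip_width: 0.0004
grip_force: 17.0
```

Force is rising stiffly near z = 0.1006, so it is either the end of travel or the collar. I'll read force against height on the way up.

Emit:
{"api": "apply_moves", "payload": {"steps": [{"offset":[0,0,-0.012],"spin":0},{"offset":[0,0,-0.022],"spin":0},{"offset":[0,0,-0.022],"spin":0},{"offset":[0,0,-0.022],"spin":0}]}}

```text
time: 9.97
tcp_pos: [0.627, 0.0578, 0.1022]
eef_rot: [0.169, 0.986, 0.0, 0.001]
force: [2.6, -0.6, 3.2]
grip_width: 0.0006
grip_force: 1.7
```

Emit:
{"api": "apply_moves", "payload": {"steps": [{"offset":[0,0,-0.006],"spin":0},{"offset":[0,0,-0.006],"spin":0},{"offset":[0,0,-0.006],"spin":0}]}}

```text
time: 10.22
tcp_pos: [0.6262, 0.0581, 0.1035]
eef_rot: [0.169, 0.986, 0.0, -0.0]
force: [2.1, -0.4, 2.8]
grip_width: 0.0005
grip_force: 1.4
```

Emit:
{"api": "apply_moves", "payload": {"steps": [{"offset":[0,0,-0.006],"spin":0},{"offset":[0,0,-0.006],"spin":0},{"offset":[0,0,-0.006],"spin":0}]}}

```text
time: 10.47
tcp_pos: [0.6257, 0.0582, 0.1053]
eef_rot: [0.169, 0.986, 0.0, -0.0]
force: [0.7, 0.6, 2.4]
grip_width: 0.0003
grip_force: 1.0
```

Emit:
{"api": "apply_moves", "payload": {"steps": [{"offset":[0,0,-0.006],"spin":0},{"offset":[0,0,-0.006],"spin":0},{"offset":[0,0,-0.006],"spin":0}]}}

```text
time: 10.72
tcp_pos: [0.6254, 0.0582, 0.1071]
eef_rot: [0.169, 0.986, -0.0, -0.001]
force: [1.2, 0.4, 1.8]
grip_width: 0.0003
grip_force: 0.6
```

Emit:
{"api": "apply_moves", "payload": {"steps": [{"offset":[0,0,-0.02],"spin":0},{"offset":[0,0,-0.04],"spin":0},{"offset":[0,0,-0.04],"spin":0}]}}

```text
time: 10.97
tcp_pos: [0.6266, 0.058, 0.1206]
eef_rot: [0.169, 0.986, 0.0, 0.001]
force: [0.1, -0.3, -0.5]
grip_width: 0.0007
grip_force: 0.0
```

On the way up the spring force fell smoothly from 3.2 N at z = 0.102 to 1.8 N at 0.107, with a hard stop near 0.101. That is the full ~6 mm travel, and the finger is now clear. Retracting, then a final check.

Emit:
{"api": "apply_moves", "payload": {"steps": [{"offset":[0,0,-0.1],"spin":0},{"offset":[0,0,-0.2],"spin":0},{"offset":[0,0,-0.28],"spin":0},{"offset":[0,0,-0.28],"spin":0},{"offset":[0,0,-0.28],"spin":0}]}}

```text
time: 11.38
tcp_pos: [0.6269, 0.058, 0.2049]
eef_rot: [0.169, 0.986, 0.0, 0.001]
force: [0.6, 0.5, -0.6]
grip_width: 0.0005
grip_force: 0.0
```

Run:
```python
from h import *
rotor(); snap("scene","s6")
a=cv2.imread("pics/s6.png")[130:330,240:500];cv2.imwrite("pics/c6.png",cv2.resize(a,None,fx=3,fy=3,interpolation=cv2.INTER_CUBIC))
```

```text
scene 50 [323.8 210. ] as tall r,ang (np.float64(0.0722), np.float64(1.356)) as short (np.float64(0.098), np.float64(1.568))
scene 65 [341.7 252.5] as tall r,ang (np.float64(0.1012), np.float64(-0.019)) as short (np.float64(0.093), np.float64(0.238))
top 29 [319.4 272.2] as tall r,ang (np.float64(0.1046), np.float64(1.609)) as short (np.float64(0.1001), np.float64(1.577))
```

View pics/c6.png

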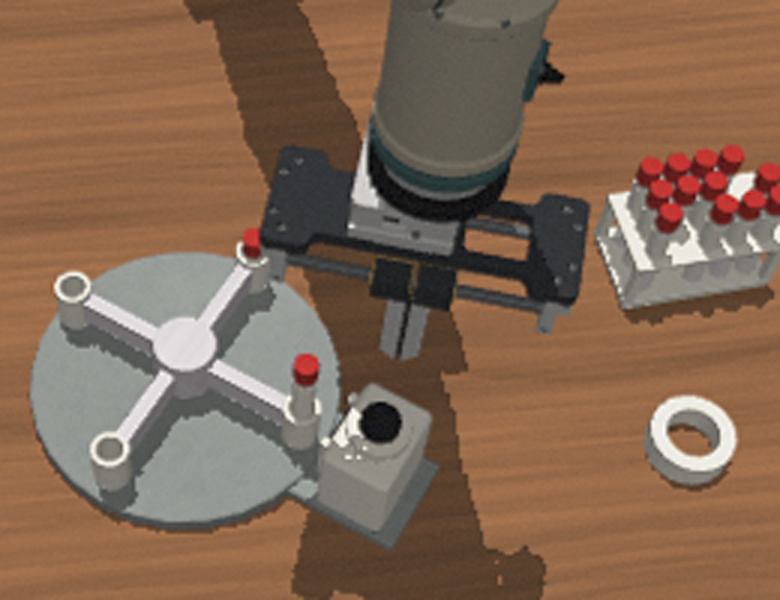

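The tall tube (cap near (306,369)) stands in front of the window, the button is up, and the tubes are seated. The rack and tape look undisturbed, and the hand is clear.

```bash
python3 -c "
from workcell import manip
print(manip.sign_off())"
```

```text
the job is handed in; nothing more can be done
None
```

I turned the carousel until the tall tube faced the reader's window (within about 0.02 rad by the camera measurements), then pressed the button fully down, let it come back up, and handed the job in at about 11.5 s on the robot's clock.

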